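# Snap the glaze tag shut in the bench pliers

## Robot

A 7-joint arm with a two-finger parallel gripper is mounted at the origin on the work surface. World frame = base frame: x ahead of the robot, y to its left, z up, the work surface at z = 0. Lengths are in mm, angles in rad, forces in N, time in s.
With the tool pointing down it reaches from about 400 to 850 mm from the base axis. Payload 10.4 kg.
Tool frame: the origin (TCP) lies between the finger pads; the fingertips stand r.finger_overhang ahead of it and the grasp point (between the pads) lies 2 mm behind it (r.finger_overhang is the distance from the TCP to the fingertips, in mm); z points along the fingers, y is the line along which they close (so a half turn about z gives the same grasp; the last joint's range is limited). The gripper opens to 85 mm and grips with 20 to 120 N. Pads are 22 mm wide; open, the fingers measure 114 mm over their backs; the gripper's body (76 mm by 85 mm) begins 54 mm behind the grasp point. The pads swing forward as they close: fully open they stand 13 mm farther back than shut.
Start: joints at [-1.338, 0.332, -0.065, 1.46, 0.022, 1.35, -0.088], TCP at [158.123, 604.687, 248.338] pointing down, gripper open.
Joint ranges: [-2.6, 2.6], [-0.5, 2.12], [-1.47, 1.34], [0.16, 2.42], [-1.27, 4.41], [0.06, 2.06], [-2.6, 2.6]. Speed limits (rad/s): [2.22, 2.22, 2.79, 2.79, 3.14, 3.14, 3.14].

## Interface

Orientations are given as a rotation vector (axis times angle).
In Python, from bench import r, eyes gives the robot as it stands.
- The arm moves only by the tool servo_tool, never from a script. Its argument "moves" is a list that holds one entry, the list of rows, each a list of 7 numbers: the turn, a rotation vector about the tool's x, y, z in degrees, then the shift along the tool's x, y, z in mm, then the closure, from 0 (fully open) to 1 (shut). A call has 1 to 8 rows; each row shifts and turns the commanded pose from where the row before left it, along the tool's axes as they then stand; what a row does not reach is not made up. A row lasts 1/12 s, in which the tool goes at most 41.7 mm and 7.16 degrees, less where a joint would pass 70% of its speed; a pose out of reach is approached as far as the arm can. A call is refused whole if a number of a shift passes 41.7 or a number of a turn 7.16, either way. A call with a gripper value outside its range is refused whole. The fingers move at their own pace and stop on an object; "force" is the grip in N (left out, the last holds). Time passes only in rows, so rows that do not move let the fingers close. It gives the time, the measured TCP pose, the force, the opening and the grip force at its end, in the units of the state.
- r.observe(): the state, without advancing time (a new reading comes with each control period).
- eyes.capture(name): name is "scene" or "top" or "wrist"; returns (picture, depth): 480x640x3 uint8, red, green, blue; 480x640 float32, mm along the optical axis (not along the pixel's ray), 0 where there is no reading.
- eyes.camera_params(name): a dict with "intrinsics" (3x3 intrinsics, pixels), "R" (3x3) and "t" (3): a world point X has camera coordinates R X + t; the wrist camera has in their place "mount" (4x4, takes a point from camera to tool coordinates, whose origin is the TCP and whose axes are the flange's). Camera axes: x right, y down, z forward; pixel columns grow to the right and rows downward; lengths in mm; the calibration is good to about 2 mm. A picture is of the moment at which its call begins: read the wrist's pose just before it. camera_params takes no time and is no camera call.
- r.finish_job(): hands the job in; it is judged then, once.
The state is a dict: "t": time; "joint_pos": joint angles; "joint_vel": joint speeds; "joint_efforts": joint torques, N m; "tcp_pos": TCP position; "tcp_rot": TCP orientation; "ft_force": force on the tool from outside, world axes, zero at the start; "moment": the same for the moment, N m; "gripper_width": opening from 0.0 (shut) to 1.0 (fully open); "gripper_force": force on a finger pad.
Only numpy, scipy, OpenCV 4.12 (cv2) and the standard library are available. Lean on these libraries where they do the work, as an engineer would, in place of code of your own. Each camera call takes 0.05 s, during which the arm holds its last target. There are 200 camera calls.

## Task

Two snap pliers are clamped to the pottery bench; one of them has a white two-leaf glaze tag between its jaws with its press stud still open. Push that pliers' upper handle down until the stud clicks together, then let the handle spring back up. Close the stud with the pliers, not by touching the tag, and leave the empty pliers unpressed.

Things in the scene. Friction and masses are not known exactly. Their poses are not given: they have to be found in the camera images.
- pliers_pad (a point): Where to push: top middle of the black paddle (44 x 40 x 12 mm) ending the loaded pliers' upper handle. +x runs along the handle to the hinge pin (190 mm off, 16 mm lower in this frame, 90 mm above the bench), y across, z out of the top. Handle slants up 17 degrees when open, level when closed: this point goes from about 160 to 106 mm above the bench, and 13 mm away from the hinge.
- pliers (a joint): Hinge of the loaded pliers (nutcracker type, lower arm clamped level in a wooden stand 220 x 100 mm, lower grip 68 mm high), rad: 0 open, 0.30 closed, hard stop 0.31. A spring reopens it. At the paddle 1 to 3 N move it; the jaw, 65 mm from the hinge, meets the stud at about 0.2, then up to 6 N until the click between 0.2 and 0.26.
- stud (a joint): Press stud of the white tag (two 34 x 90 x 3 mm leaves sticking out both sides of the loaded pliers' jaws, steel cap 22 mm wide): how far the upper leaf is pressed down, m: 0 open, 0.006 clicked together. Let go before half way it springs back up; beyond, it pulls itself home and stays.
- empty_pliers (a joint): Hinge of the second, identical pliers, which has no tag in its jaws, rad: 0 open, 0.30 closed. Not to be pressed.

How it is judged:
By the outcome, as a careful person would: the job done as asked, in the order asked, and still so for the second after the job is handed in, with the robot touching nothing.
It also fails if it takes over 29 s, if anything falls off the work surface, if the arm or the gripper's body presses on something with over 40 N, if the wrist force passes 120 N, or if a joint passes its speed limit or range.

## Working session

There is one attempt and no reset: what is moved stays moved. The work goes in short steps, Python scripts to look and compute and a tool call to move; the robot and the scene stay as the last step left them, time stands still between calls to the robot, and variables do not carry over. Pictures are saved under pics/ and viewed, at most 10 in all, crops included, and the job is handed in when it is done.

Besides the shell and the picture viewer there is one more tool, called in YAML: its name, and indented under it one key for each argument. servo_tool: Moves the arm, as the interface text tells. Its arguments: {"type":"object","properties":{"moves":{"type":"array","items":{"type":"array","items":{"type":"array","items":{"type":"number"}}}},"force":{"type":"number"}},"required":["moves"]}

```bash
mkdir -p pics; python3 - <<'E'
from bench import r, eyes
import cv2, numpy as np
o=r.observe(); print({k:np.round(v,3) for k,v in o.items()}, r.finger_overhang)
for n in("scene","top"):
    p,d=eyes.capture(n); cv2.imwrite(f"pics/{n}0.png",p[:,:,::-1]); np.savez(f"pics/{n}0.npz",p=p,d=d)
    c=eyes.camera_params(n); print(n,(-np.array(c["R"]).T@c["t"]).round(), np.round(c["R"],2).tolist())
E
```

```text
{'t': np.float64(0.0), 'joint_pos': array([-1.338,  0.333, -0.065,  1.461,  0.022,  1.35 , -0.089]), 'joint_vel': array([ 0.001,  0.   ,  0.   , -0.   ,  0.002, -0.002, -0.001]), 'joint_efforts': array([-1.0000e-03, -6.2543e+01,  4.9000e-02, -3.9162e+01,  1.6000e-02,
        1.0000e-02, -0.0000e+00]), 'tcp_pos': array([158.042, 604.332, 247.502]), 'tcp_rot': array([-4.010e-01, -3.116e+00,  2.000e-03]), 'ft_force': array([ 0.108,  0.342, -0.454]), 'moment': array([ 0.032,  0.006, -0.062]), 'gripper_force': np.float64(0.0), 'gripper_width': np.float64(1.0)} 17.0
scene [1044. -670.  968.] [[0.83, 0.55, 0.0], [0.4, -0.6, -0.69], [-0.38, 0.58, -0.72]]
top [503. -41. 953.] [[-0.01, -1.0, -0.01], [-0.99, 0.01, -0.17], [0.17, 0.0, -0.99]]
```

View pics/scene0.png

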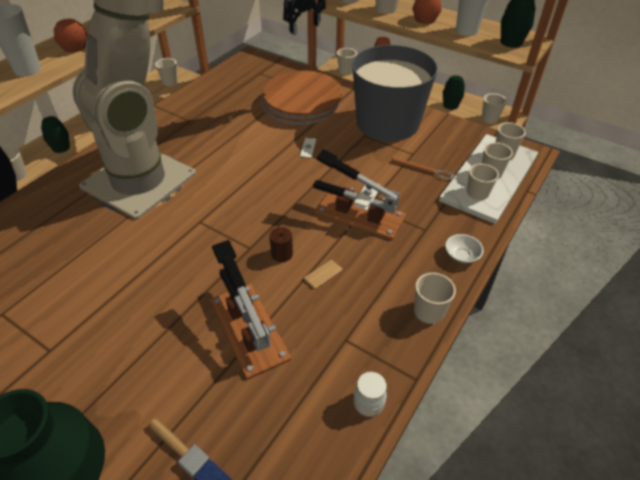

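View pics/top0.png

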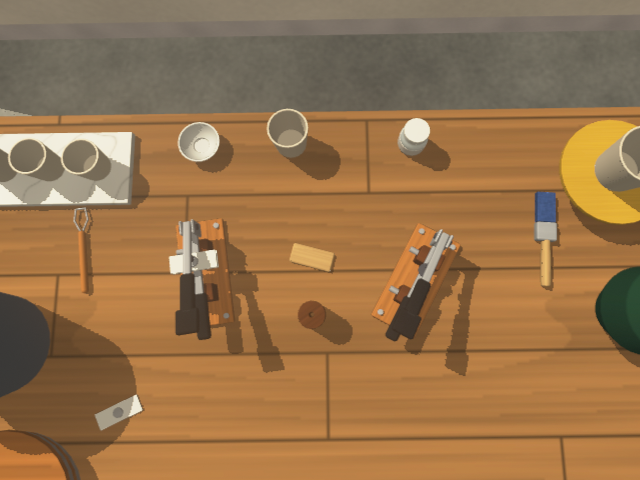

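The loaded pliers are the pair at top (195,275) and scene (360,195), with the white tag at top (193,262). The paddle is at top (187,320) and scene (328,157). The empty pair is at top (420,280).

```bash
cat > h.py <<'E'
import numpy as np
from bench import r, eyes
def cloud(n):
    f=np.load(f"pics/{n}0.npz"); p,d=f["p"].astype(int),f["d"]; c=eyes.camera_params(n)
    v,u=np.mgrid[:480,:640]; K=np.array(c["intrinsics"])
    X=np.stack([(u-K[0,2])/K[0,0]*d,(v-K[1,2])/K[1,1]*d,d],-1)
    return (X-np.array(c["t"]))@np.array(c["R"]),p,d
E
python3 - <<'E'
from h import *
import cv2
for n,b in(("top",(165,265,220,345)),("scene",(300,140,410,240))):
    W,p,d=cloud(n); x0,y0,x1,y1=b
    w=W[y0:y1,x0:x1]; q=p[y0:y1,x0:x1]; dd=d[y0:y1,x0:x1]
    dark=(q.max(-1)<60)&(dd>0)&(w[...,2]>125)
    P=w[dark]; print(n,len(P))
    hi=P[P[:,2]>145]; print("paddle",np.median(hi,0).round(1),hi.min(0).round(),hi.max(0).round())
    for z in range(100,170,5):
        m=(q.max(-1)<60)&(abs(w[...,2]-z)<2.5)&(dd>0)
        if m.sum()>2: print(z,m.sum(),w[m].mean(0).round(1),w[m].min(0).round(),w[m].max(0).round())
W,p,d=cloud("top")
for uv in((187,320),(187,300),(188,285),(190,230),(193,262),(203,330),(187,312),(187,330)): print(uv,W[uv[1],uv[0]].round(1),p[uv[1],uv[0]])
W,p,d=cloud("scene")
for uv in((328,157),(335,161),(323,154),(392,203)): print(uv,W[uv[1],uv[0]].round(1),p[uv[1],uv[0]])
a=cv2.imread("pics/scene0.png")[130:250,290:430]; b=cv2.imread("pics/top0.png")[210:350,160:250]
a=cv2.resize(a,(400,343),interpolation=2); b=cv2.resize(b,(220,343),interpolation=2)
cv2.imwrite("pics/crop.png",np.hstack([a,b]))
E
```

```text
top 0
  return _methods._mean(a, axis=axis, dtype=dtype,
  ret = um.true_divide(
Traceback (most recent call last):
ValueError: zero-size array to reduction operation minimum which has no identity
```

```bash
python3 - <<'E'
from h import *
import cv2
W,p,d=cloud("top")
for uv in((187,320),(187,300),(188,285),(190,230),(193,262),(203,330),(187,312),(182,330),(240,240),(215,300),(330,400)): print(uv,W[uv[1],uv[0]].round(1),p[uv[1],uv[0]],d[uv[1],uv[0]])
W,p,d=cloud("scene")
for uv in((328,157),(335,161),(323,154),(392,203),(270,200)): print(uv,W[uv[1],uv[0]].round(1),p[uv[1],uv[0]],d[uv[1],uv[0]])
a=cv2.imread("pics/scene0.png")[130:250,290:430]; b=cv2.imread("pics/top0.png")[210:350,160:250]
a=cv2.resize(a,(400,343),interpolation=2); b=cv2.resize(b,(220,343),interpolation=2)
cv2.imwrite("pics/crop.png",np.hstack([a,b]))
E
```

```text
(187, 320) [493.7 207.6 162.8] [72 60 48] 778.76135
(187, 300) [528.1 213.3 148.9] [73 61 49] 798.1657
(188, 285) [554.9 214.7 141.8] [73 62 50] 809.584
(190, 230) [661.8 226.7 104. ] [112 104  94] 864.6485
(193, 262) [601.8 222.7  91.3] [126 120 109] 867.2343
(203, 330) [473.3 206.   68.1] [71 58 46] 868.77905
(187, 312) [507.2 209.2 159.4] [73 61 49] 784.41705
(182, 330) [477.  215.  164.5] [74 60 48] 774.3726
(240, 240) [658.3 152.5  -2.2] [159 111  64] 968.53143
(215, 300) [531.2 194.9  27.4] [80 56 38] 918.4292
(330, 400) [329.3 -34.9  -1.3] [166 116  64] 912.5806
(328, 157) [496.5 212.1 160.6] [23 23 20] 1300.6349
(335, 161) [515.8 214.3 155.1] [23 23 20] 1298.4153
(323, 154) [483.7 208.9 166.4] [23 22 20] 1299.4197
(392, 203) [678.7 219.8  93.4] [59 59 55] 1283.7261
(270, 200) [360.7 138.4   3.8] [134  90  53] 1423.3542
```

View pics/crop.png

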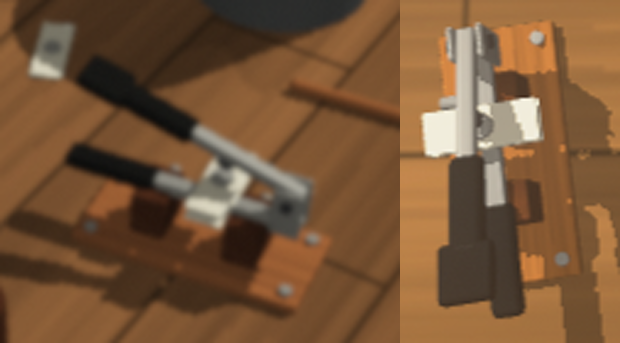

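Both views put the paddle top at about (493, 210, 161), which fits the text's height of about 160. Before moving, I'll check what stands along the path, such as the bucket.

```bash
python3 - <<'E'
from h import *
for n in("top","scene"):
    W,p,d=cloud(n); P=W[d>0]
    for x in range(150,600,50):
        print(n,x,[int(np.percentile(q[:,2],98)) if len(q:=P[(abs(P[:,0]-x)<25)&(abs(P[:,1]-y)<25)])>5 else None for y in range(150,700,50)])
W,p,d=cloud("top"); m=np.zeros(d.shape,bool); m[300:340,172:200]=1
m&=(W[...,2]>130)&(d>0); P=W[m]
h=P[:,0]<515; Q=P[h]; print(len(Q),Q.mean(0),np.percentile(Q,[2,98],0)); 
for x in range(466,560,6):
    k=abs(P[:,0]-x)<3
    if k.any(): print(x,P[k,1].min().round(),P[k,1].max().round(),P[k,2].mean().round())
E
```

```text
top 150 [None, None, None, None, None, None, None, None, None, None, None]
top 200 [2, 3, 2, 2, 3, 3, 50, 52, 52, 51, None]
top 250 [2, 3, 2, 2, 2, 3, 48, 51, 52, 52, None]
top 300 [2, 3, 2, 2, 6, 9, 4, 46, 51, 50, 1]
top 350 [2, 3, 2, 3, 5, 4, 3, 3, 90, 52, 1]
top 400 [2, 2, 3, 2, 3, 2, 3, 155, 144, None, None]
top 450 [2, 165, 3, 3, 2, 3, 3, 170, 126, None, None]
top 500 [15, 166, 165, 3, 3, 2, 3, 166, 158, None, None]
top 550 [12, 150, 146, 2, 3, 3, 14, 10, 122, 88, 2]
scene 150 [5, 5, 5, 5, 5, 5, 53, 55, 348, 341, 313]
scene 200 [5, 5, 5, 5, 5, 5, 53, 55, 55, 337, 318]
scene 250 [6, 5, 5, 6, 5, 5, 52, 54, 55, 55, 54]
scene 300 [5, 4, 5, 5, 7, 11, 6, 50, 54, 53, 49]
scene 350 [5, 5, 5, 5, 8, 9, 5, 5, 200, 201, 202]
scene 400 [4, 5, 5, 5, 5, 5, 5, 200, 199, 159, 159]
scene 450 [5, 70, 4, 5, 5, 5, 5, 201, 141, 159, 158]
scene 500 [17, 168, 163, 5, 6, 5, 5, 202, 197, 159, 159]
scene 550 [15, 151, 142, 5, 6, 5, 16, 4, 199, 199, 202]
594 [492.44115325 208.03394597 160.92520369] [[471.77932231 188.79195443 153.48531799]
 [514.02404415 227.68959661 167.55739745]]
472 189.0 226.0 164.0
478 187.0 226.0 166.0
484 188.0 226.0 164.0
490 188.0 228.0 162.0
496 190.0 228.0 160.0
502 191.0 230.0 158.0
508 191.0 230.0 156.0
514 193.0 225.0 154.0
520 200.0 225.0 151.0
526 201.0 226.0 149.0
```

servo_tool:
  moves:
    - [[0, 0, 0, -32.6, -22.9, 0, 1], [0, 0, 0, -32.6, -22.9, 0, 1], [0, 0, 0, -32.6, -22.9, 0, 1], [0, 0, 0, -32.6, -22.9, 0, 1], [0, 0, 0, -32.6, -22.9, 0, 1], [0, 0, 0, -32.6, -22.9, 0, 1], [0, 0, 0, -32.6, -22.9, 0, 1], [0, 0, 0, -32.6, -22.9, 0, 1]]

```text
t: 0.77
tcp_pos: [364.9, 359.6, 248.2]
tcp_rot: [-0.401, -3.116, 0.0]
ft_force: [-0.0, 0.4, 0.3]
gripper_width: -0.001
gripper_force: 0.0
```

servo_tool:
  moves:
    - [[0, 0, 0, -32.6, -22.9, 0, 1], [0, 0, 0, -32.6, -22.9, 0, 1], [0, 0, 0, -32.6, -22.9, 0, 1], [0, 0, 0, -32.6, -22.9, 0, 1], [0, 0, 0, -32.6, -22.9, 0, 1], [0, 0, 0, 0, 0, 0, 1], [0, 0, 0, 0, 0, 0, 1]]

```text
t: 1.35
tcp_pos: [494.0, 206.9, 247.9]
tcp_rot: [-0.408, -3.115, 0.001]
ft_force: [-0.4, 0.4, -1.0]
gripper_width: 0.006
gripper_force: 0.0
```

```bash
python3 - <<'E'
from h import *
import cv2
from scipy.spatial.transform import Rotation as R
o=r.observe(); print({k:np.round(o[k],2) for k in("t","tcp_pos","tcp_rot","ft_force","gripper_width","joint_pos")})
T=R.from_rotvec(o["tcp_rot"]).as_matrix(); print(T.round(3).tolist())
p,d=eyes.capture("wrist"); c=eyes.camera_params("wrist"); K=np.array(c["intrinsics"]); M=np.array(c["mount"])
v,u=np.mgrid[:480,:640]
X=np.stack([(u-K[0,2])/K[0,0]*d,(v-K[1,2])/K[1,1]*d,d],-1)
W=(X@M[:3,:3].T+M[:3,3])@T.T+o["tcp_pos"]
m=(d>0)&(W[...,2]>130)&(W[...,2]<180)&(W[...,0]>460)&(W[...,0]<530)
P=W[m]
for x in range(466,530,6):
    k=abs(P[:,0]-x)<3
    if k.any(): print(x,k.sum(),P[k,1].min().round(),P[k,1].max().round(),P[k,2].mean().round())
cv2.imwrite("pics/wrist1.png",p[:,:,::-1])
p,d=eyes.capture("scene"); cv2.imwrite("pics/s1.png",p[:,:,::-1])
E
```

```text
{'t': np.float64(1.35), 'tcp_pos': array([493.95, 206.89, 247.95]), 'tcp_rot': array([-0.41, -3.11,  0.  ]), 'ft_force': array([-0.45,  0.44, -0.99]), 'gripper_width': np.float64(0.01), 'joint_pos': array([-0.76,  0.13,  0.31,  1.71, -0.04,  1.3 ,  0.86])}
[[-0.966, 0.258, -0.0], [0.258, 0.966, -0.001], [0.0, -0.001, -1.0]]
472 424 192.0 228.0 163.0
478 545 189.0 229.0 165.0
484 473 190.0 230.0 164.0
490 464 191.0 231.0 162.0
496 429 191.0 232.0 160.0
502 418 192.0 233.0 158.0
508 389 193.0 233.0 156.0
514 289 194.0 230.0 154.0
520 239 202.0 228.0 152.0
526 190 203.0 229.0 150.0
```

View pics/wrist1.png

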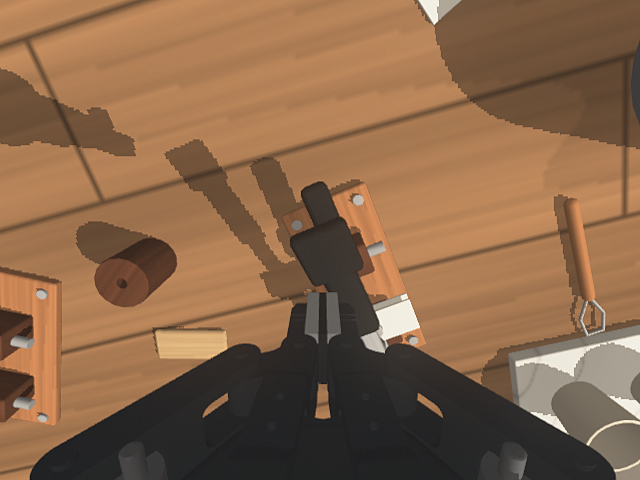

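The wrist view shows the paddle at (325,253), right ahead of the shut fingers. It puts the pad centre at about (493, 210, 161), in agreement with the other views. I'll shift slightly and go down.

servo_tool:
  moves:
    - [[0, 0, 0, 3, 2, 25, 1], [0, 0, 0, 0, 0, 25, 1], [0, 0, 0, 0, 0, 10, 1], [0, 0, 0, 0, 0, 5, 1], [0, 0, 0, 0, 0, 3, 1], [0, 0, 0, 0, 0, 3, 1], [0, 0, 0, 0, 0, 0, 1]]

```text
t: 2.03
tcp_pos: [490.7, 212.6, 177.9]
tcp_rot: [0.4, 3.115, 0.002]
ft_force: [-0.0, 0.9, 1.4]
gripper_width: -0.001
gripper_force: 0.6
```

servo_tool:
  moves:
    - [[0, 0, 0, 1, -1.5, 5, 1], [0, 0, 0, 1.5, -1, 5, 1], [0, 0, 0, 1.5, -0.6, 5, 1], [0, 0, 0, 1.5, -0.6, 5, 1], [0, 0, 0, 1.2, -0.5, 5, 1], [0, 0, 0, 1.2, -0.5, 5, 1], [0, 0, 0, 0, 0, 0, 1]]

```text
t: 2.62
tcp_pos: [480.9, 209.3, 146.1]
tcp_rot: [-0.401, -3.115, 0.002]
ft_force: [0.6, -0.6, 0.5]
gripper_width: 0.002
gripper_force: 0.8
```

servo_tool:
  moves:
    - [[0, 0, 0, 0.6, -0.2, 4, 1], [0, 0, 0, 0.6, -0.2, 3, 1], [0, 0, 0, 0.4, -0.2, 3, 1], [0, 0, 0, 0, 0, 0, 1]]

```text
t: 2.95
tcp_pos: [479.7, 209.3, 136.8]
tcp_rot: [-0.401, -3.116, 0.0]
ft_force: [0.1, 0.2, 1.5]
gripper_width: 0.003
gripper_force: 0.9
```

servo_tool:
  moves:
    - [[0, 0, 0, 0.2, 0, 3, 1], [0, 0, 0, 0.2, 0, 3, 1], [0, 0, 0, 0, 0, 0, 1]]

```text
t: 3.2
tcp_pos: [479.2, 209.4, 130.6]
tcp_rot: [-0.401, -3.115, 0.001]
ft_force: [0.5, -0.2, 2.2]
gripper_width: -0.003
gripper_force: 1.0
```

```bash
python3 - <<'E'
from h import *
import cv2
out=[]
for n,(x0,y0,x1,y1) in(("scene",(280,120,420,250)),("top",(150,200,270,350))):
    p,d=eyes.capture(n); out.append(cv2.resize(p[y0:y1,x0:x1,::-1],(390,400),interpolation=2)); np.savez(f"pics/{n}1.npz",p=p,d=d)
cv2.imwrite("pics/press.png",np.hstack(out)); print(r.observe()["ft_force"])
E
```

```text
[-1.42512856 -1.49075297  2.43386817]
```

View pics/press.png

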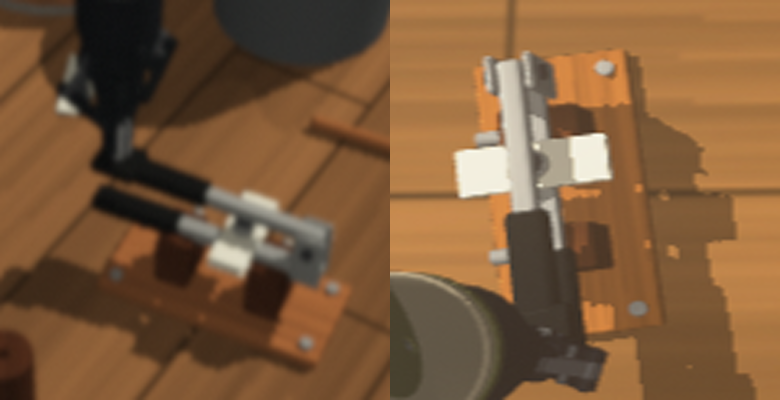

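The fingers sit on the paddle and the handle is nearly level (tip at about 114 mm). I'll go the rest of the way to the stop, gently.

servo_tool:
  moves:
    - [[0, 0, 0, 0.2, 0, 3, 1], [0, 0, 0, 0.2, 0, 2, 1], [0, 0, 0, 0, 0, 0, 1]]

```text
t: 3.55
tcp_pos: [479.1, 209.6, 125.9]
tcp_rot: [0.401, 3.116, -0.0]
ft_force: [-0.1, -1.7, 1.8]
gripper_width: 0.002
gripper_force: 1.0
```

servo_tool:
  moves:
    - [[0, 0, 0, 0, 0, 1.5, 1], [0, 0, 0, 0, 0, 0, 1], [0, 0, 0, 0, 0, 0, 1]]

```text
t: 3.8
tcp_pos: [479.1, 209.6, 124.8]
tcp_rot: [-0.401, -3.116, -0.0]
ft_force: [-1.3, -1.9, 2.8]
gripper_width: -0.001
gripper_force: 1.0
```

servo_tool:
  moves:
    - [[0, 0, 0, 0, 0, 1.5, 1], [0, 0, 0, 0, 0, 0, 1]]

```text
t: 3.97
tcp_pos: [479.1, 209.7, 123.1]
tcp_rot: [-0.401, -3.116, -0.0]
ft_force: [0.5, -0.9, 2.3]
gripper_width: -0.004
gripper_force: 1.1
```

```bash
python3 - <<'E'
from h import *
p,d=eyes.capture("top"); np.savez("pics/top2.npz",p=p,d=d)
E
```

servo_tool:
  moves:
    - [[0, 0, 0, -0.4, 0, -5, 1], [0, 0, 0, -1.2, 0.5, -7, 1], [0, 0, 0, -2, 0.6, -10, 1], [0, 0, 0, -3, 0.6, -12, 1], [0, 0, 0, -4, 1, -14, 1], [0, 0, 0, -2, 0, -20, 1], [0, 0, 0, 0, 0, -35, 1], [0, 0, 0, 0, 0, -35, 1]]

```text
t: 4.68
tcp_pos: [491.7, 208.5, 262.9]
tcp_rot: [-0.401, -3.115, 0.001]
ft_force: [1.9, 0.3, -0.2]
gripper_width: 0.003
gripper_force: 0.0
```

servo_tool:
  moves:
    - [[0, 0, 0, 25, 30, 0, 1], [0, 0, 0, 25, 30, 0, 1], [0, 0, 0, 25, 30, 0, 1], [0, 0, 0, 25, 30, 0, 1], [0, 0, 0, 0, 0, 0, 1]]

```text
t: 5.1
tcp_pos: [420.5, 358.1, 261.9]
tcp_rot: [-0.384, -3.116, -0.004]
ft_force: [-0.6, 0.5, 0.7]
gripper_width: -0.004
gripper_force: 0.0
```

```bash
python3 - <<'E'
from h import *
import cv2
a=[]
for n,(x0,y0,x1,y1) in(("scene",(280,120,420,250)),("top",(150,200,270,350))):
    p,d=eyes.capture(n); a.append(cv2.resize(p[y0:y1,x0:x1,::-1],(390,400),interpolation=2)); np.savez(f"pics/{n}3.npz",p=p,d=d)
cv2.imwrite("pics/after.png",np.hstack(a))
c=eyes.camera_params("top");K=np.array(c["intrinsics"])
v,u=np.mgrid[:480,:640]
for f in("top0","top1","top2","top3"):
    z=np.load(f"pics/{f}.npz"); p,d=z["p"].astype(int),z["d"]
    X=np.stack([(u-K[0,2])/K[0,0]*d,(v-K[1,2])/K[1,1]*d,d],-1); W=(X-np.array(c["t"]))@np.array(c["R"])
    print(f,"left leaf",W[258:267,173:180,2].mean().round(2),"right leaf",W[255:264,206:213,2].mean().round(2),"near stud",W[259:265,198:203,2].mean().round(2),"paddle",W[320,187].round(0),"bench",W[235:245,250:260,2].mean().round(2))
E
```

```text
top0 left leaf 84.6 right leaf 84.15 near stud 84.01 paddle [494. 208. 163.] bench 8.94
top1 left leaf 79.18 right leaf 79.67 near stud 79.66 paddle [495. 175. 267.] bench -0.56
top2 left leaf 78.84 right leaf 91.99 near stud 137.19 paddle [495. 175. 265.] bench -0.37
top3 left leaf 92.27 right leaf 78.18 near stud 79.44 paddle [494. 208. 162.] bench -0.52
```

View pics/after.png

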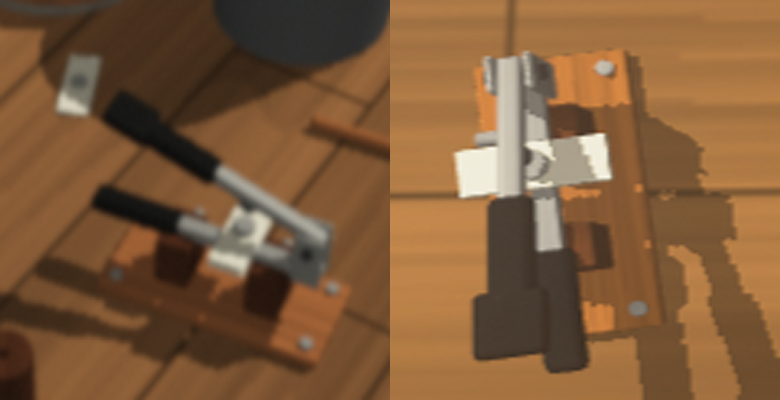

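The handle has sprung back up and the upper leaf looks lower. I'll confirm with medians, which ignore the depth outliers, then hand in.

```bash
python3 - <<'E'
from h import *
c=eyes.camera_params("top");K=np.array(c["intrinsics"]); v,u=np.mgrid[:480,:640]
L=[]
for f in("top0","top1","top3"):
    d=np.load(f"pics/{f}.npz")["d"]
    X=np.stack([(u-K[0,2])/K[0,0]*d,(v-K[1,2])/K[1,1]*d,d],-1); W=(X-np.array(c["t"]))@np.array(c["R"])
    m=[np.median(W[a:b,e:g,2]) for a,b,e,g in((258,267,173,180),(255,264,206,213),(235,245,250,260))]
    print(f,np.round(m,2)); L.append(m)
drop=np.mean(np.array(L[0][:2])-L[2][:2])-(L[0][2]-L[2][2]); print("drop",drop)
if 4.5<drop<7.5: print(r.finish_job())
E
```

```text
top0 [84.88 84.22 -0.64]
top1 [79.33 79.67 -0.71]
top3 [78.4  78.31 -0.47]
drop 6.357408699972039
the job is handed in; nothing more can be done
None
```

The job is handed in: the loaded pliers' stud is closed, with the upper leaf measured about 6 mm lower, its full travel. The handle sprang back up, the empty pliers were never touched, and it took about 5 s.

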